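Lock the sampler turntable for transport

TASK

Lock the sampler's turntable so that the unit can be moved: push the blue slotted disc round by one of its white studs until its slot lines up with the steel lock bar, then push the bar by its red end through the slot until its nose is fully home against the black stop on the other side. Nothing needs gripping: do not lift the bar out of its guide, and leave the bottle, beaker and jar where they stand.

Things in the scene. Friction and masses are not known exactly. Their poses are not given: they have to be found in the camera images.
- sampler: low cream unit fixed on the bench, deck 40 mm above it. Origin: at bench height on the disc's vertical axis; +x = the way the lock bar is pushed (roughly to the robot's left), z up. Spans x -260 to 110, y +-85 mm. On the deck along y = 0: dark grey guide channel (x -245 to -56 mm, floor z = 50, channel 20 wide, cheeks 6 thick to z = 58), the disc, then the keeper with the black stop.
- disc (a joint): angle of the disc about the vertical, rad, counter-clockwise from above positive. The slot runs right across, so it lines up with the bar at 0 and again at pi (3.14); it starts between, at least 0.5 rad from both. End stops at -0.35 and 3.49. Friction holds it where it is left (0.08 N m, 2 to 3 N at a stud).
- disc_center (a point): on the disc's axis at the top of its two blue half-moons, 69 mm above the bench; x along the slot, y towards a stud. Disc 100 mm across; slot 24 mm wide and 20 mm deep. White round studs, 12 mm diameter, 30 mm tall (top 99 mm above the bench) stand on the half-moons at y = +36 and -36 mm, x = 0; either can be pushed from either side.
- lock_bar: loose steel bar in the guide, 150 x 16 x 20 mm tall, about 0.5 kg. Origin: underside, at the tip of its rounded nose; x = push direction, so the bar runs from x -150 to 0. At its rear end a red push block, x -150 to -138, 32 mm wide, top 30 mm above the underside (80 mm above the bench). Starts with the nose 14 to 32 mm short of the disc's rim; slides 144 to 162 mm to be fully home.
- bar_tail (a point): centre of the red push block's flat rear face (the face to push), 20 mm above the bar's underside and 70 mm above the bench; 150 mm behind the nose tip. x axis as the bar's.
- stop_face (a point): centre of the face of the black stop block that the nose meets when fully home, 60 mm above the bench, 80 mm beyond the disc's axis; x = push direction. The keeper channel before it is 24 mm wide and starts 54 mm from the axis; its cheeks and the stop reach 69 mm above the bench.
- reagent_bottle: amber bottle with green cap, 58 mm diameter, 125 mm tall, standing loose on the bench beyond the stop end of the unit. Origin: centre of its base.
- beaker: glass beaker, 64 mm across the rim, 75 mm tall, standing loose on the bench beside the unit on the side away from the robot. Origin: centre of its base.
- jar: white jar with white lid, 52 mm diameter, 65 mm tall, standing loose on the bench beside the unit on the side away from the robot. Origin: centre of its base.

How it is judged:
On the way:
1. the disc's slot is turned in line with the bar (within 0.15 rad) while the bar's nose is still at most just inside the slot mouth (angle between the x axis of disc_center and the x axis of sampler, either way round below 0.15 rad and x of lock_bar in the frame of sampler below -0.03 m), for 0.2 s.
At the end, for the whole second after the job is handed in: the bar lies flat and at rest through the disc's slot with its nose within 7 mm of the stop face, the slot in line with the bar within 0.15 rad; bottle, beaker and jar upright and within 30 mm of where they stood (angle between the x axis of disc_center and the x axis of sampler, either way round below 0.15 rad and x of lock_bar in the frame of sampler between 0.073 and 0.083 m and y of lock_bar in the frame of sampler between -0.008 and 0.008 m and z of lock_bar in the frame of sampler below 0.056 m and angle between lock_bar's own z axis and vertical below 0.08 rad and linear speed of lock_bar below 0.01 m/s and angular speed of lock_bar below 0.1 rad/s and distance of each of reagent_bottle, beaker, jar from where it was at the start of the episode below 0.03 m and angle between each of reagent_bottle, beaker, jar's own z axis and vertical below 0.1 rad); the robot touches nothing.
It fails at once if the bar is lifted or tipped out of its guide (either end raised more than 15 mm) (z of lock_bar in the frame of sampler above 0.065 m or z of bar_tail in the frame of sampler above 0.085 m).
It fails at once if the reagent bottle is shifted more than 30 mm, lifted or knocked over (distance of reagent_bottle from where it was at the start of the episode above 0.03 m or angle between reagent_bottle's own z axis and vertical above 0.4 rad).
It fails at once if the beaker is shifted more than 30 mm, lifted or knocked over (distance of beaker from where it was at the start of the episode above 0.03 m or angle between beaker's own z axis and vertical above 0.4 rad).
It fails at once if the jar is shifted more than 30 mm, lifted or knocked over (distance of jar from where it was at the start of the episode above 0.03 m or angle between jar's own z axis and vertical above 0.4 rad).
It also fails if it takes over 54 s, if anything falls off the work surface, if the arm or the gripper's body presses on something with over 40 N, if the wrist force passes 120 N, or if a joint passes its speed limit or range.

ROBOT

A 7-joint arm with a two-finger parallel gripper is mounted at the origin on the work surface. World frame = base frame: x ahead of the robot, y to its left, z up, the work surface at z = 0. Lengths are in m, angles in rad, forces in N, time in s.
With the tool pointing down it reaches from about 0.425 to 0.925 m from the base axis. Payload 6.8 kg.
Tool frame: the origin (TCP) lies midway between the tips of the shut fingers; the grasp point (between the pads) lies 19 mm behind it; z points along the fingers, x is the direction in which the jaws open and shut, and the axes are right-handed (so a half turn about z gives the same grasp; the last joint's range is limited). The gripper opens to 85 mm and grips with 20 to 120 N. Pads are 22 mm wide; open, the fingers measure 114 mm over their backs; the gripper's body (76 mm by 85 mm) begins 54 mm behind the grasp point. The pads swing forward as they close: fully open they stand 13 mm farther back than shut.
Start: joints at [0.995, 0.477, 0.022, 1.555, -0.011, 1.109, -0.083], TCP at [0.304, -0.602, 0.209] pointing down, gripper open.
Joint ranges: [-2.96, 2.96], [-0.34, 2.1], [-1.41, 1.46], [0.24, 2.44], [-1.37, 4.51], [0.17, 1.92], [-2.96, 2.96]. Speed limits (rad/s): [2.39, 2.39, 3.14, 3.14, 3.14, 3.14, 3.14].

INTERFACE

Orientations are given as a unit quaternion [w, x, y, z].
In Python, from station import bot, imaging, nets gives the robot as it stands. The module is installed in compiled form; this text tells all that it offers.
- The arm moves only by the tool apply_moves, never from a script. Its argument "moves" is text: rows parted by semicolons, each of 7 numbers parted by spaces: the gripper command: -1 is fully open, 1 is shut, values between are in proportion, then the shift along the tool's x, y, z normalised to -1 to 1, where 1 is 120 mm, then the turn, a rotation vector about the tool's x, y, z normalised to -1 to 1, where 1 is 4 degrees. In form: hand dx dy dz rx ry rz; .... A call has 1 to 12 rows; each row shifts and turns the commanded pose from where the row before left it, along the tool's axes as they then stand; what a row does not reach is not made up. A row lasts 1/12 s, in which the tool goes at most 41.7 mm and 7.16 degrees, less where a joint would pass 70% of its speed; a pose out of reach is approached as far as the arm can. A call with a number of a shift or a turn outside -1 to 1 is refused whole. A call with a gripper value outside its range is refused whole. The fingers move at their own pace and stop on an object; "force" is the grip in N (left out, the last holds). Time passes only in rows, so rows that do not move let the fingers close. It gives the time, the measured TCP pose, the force and the opening at its end, in the units of the state.
- bot.get_obs(): the state, without advancing time (a new reading comes with each control period).
- imaging.read_camera(name): name is "scene" or "top"; returns a dict with "image" (400x640x3 uint8, red, green, blue), "fx", "fy", "cx", "cy" (pixels), "view" (4x4, takes a point from world to camera coordinates). Camera axes: x right, y down, z forward; pixel columns grow to the right and rows downward; lengths in m; the calibration is good to about 2 mm. A picture is of the moment at which its call begins. There is no depth.
- bot.hand_in(): hands the job in, once; it reports no verdict.
Trained networks look in a picture, given as the dict that the camera call returned (one of the last four; its "shot" number tells which), for a name from the list of things; names that differ only in an ending like _2 or _b are one class to them, and where a whole thing is asked for, a point or a joint stands for the part that bears it (a point fixed in the world has none). Each returns a list of dicts, best first, with "score" (0 to 1); they miss things now and then, are a little off and sometimes report something else, mostly with a low value. They report only what shows in the picture. A call takes as long as a camera call.
- nets.spot_in(picture, name): "rect" ([left, top, right, bottom] in pixels, round what is visible of it).
- nets.outline_of(picture, name): "region" (400x640 bool, what is visible of it) and "rect" ([left, top, right, bottom] in pixels, round what is visible of it).
- nets.spot_point(picture, name): "location" ([column, row] in pixels: a listed point, or the origin of a listed thing).
The state is a dict: "t": time; "q": joint angles; "joint_vel": joint speeds; "joint_torque": joint torques, N m; "eef_pos": TCP position; "tool_rot": TCP orientation; "contact_force": force on the tool from outside, world axes, zero at the start; "torque": the same for the moment, N m; "gripper_width": opening from 0.0 (shut) to 1.0 (fully open).
Only numpy, scipy, OpenCV 4.12 (cv2) and the standard library are available. Lean on these libraries where they do the work, as an engineer would, in place of code of your own. Each camera call takes 0.05 s, during which the arm holds its last target.

## Working session

There is one attempt and no reset: what is moved stays moved. The work goes in short steps, Python scripts to look and compute and a tool call to move; the robot and the scene stay as the last step left them, time stands still between calls to the robot, and variables do not carry over. Pictures are saved under pics/ and viewed, and the job is handed in when it is done.

Besides the shell and the picture viewer there is one more tool, called as name(argument=value, ...), one argument or row to a line, values as JSON. apply_moves: Moves the arm, as the interface text tells. Scaled input: -1 to 1 covers 120 mm each way for a shift and 4 degrees each way for a turn. Its arguments: {"type":"object","properties":{"moves":{"type":"string"},"force":{"type":"number"}},"required":["moves"]}

```bash
mkdir -p pics
cat > h.py <<'E'
import numpy as np, cv2
from station import bot, imaging, nets
def ray(p,uv):
    V=np.array(p["view"]);R=V[:3,:3];t=V[:3,3]
    d=R.T@np.array([(uv[0]-p["cx"])/p["fx"],(uv[1]-p["cy"])/p["fy"],1]);c=-R.T@t
    return c,d
def atz(p,uv,z):
    c,d=ray(p,uv);return c+d*(z-c[2])/d[2]
def proj(p,X):
    V=np.array(p["view"]);x=V[:3,:3]@np.array(X)+V[:3,3]
    return [p["fx"]*x[0]/x[2]+p["cx"],p["fy"]*x[1]/x[2]+p["cy"]]
def save(p,n): cv2.imwrite("pics/"+n,p["image"][:,:,::-1])
E
python3 - <<'E'
from h import *
o=bot.get_obs();print(o["t"],o["eef_pos"],o["tool_rot"],o["gripper_width"])
Z=dict(disc_center=.069,bar_tail=.070,stop_face=.060,lock_bar=.05,sampler=0,reagent_bottle=0,beaker=0,jar=0)
for c in ["top","scene"]:
    p=imaging.read_camera(c);save(p,c+"0.png")
    print(c,ray(p,(320,200))[0])
    for n,z in Z.items():
        for r in nets.spot_point(p,n)[:2]: print(n,np.round(r["location"],1),round(r["score"],2),np.round(atz(p,r["location"],z),4))
E
```

```text
0.0 [ 0.30406696 -0.60192402  0.2078039 ] [-4.12841077e-04  8.51744007e-01 -5.23957346e-01 -8.21537720e-04] 0.9962418875459426
top [0.55023449 0.08739532 0.80447452]
disc_center [300.2 235.2] 0.68 [0.5574 0.1305 0.069 ]
bar_tail [411.9 265.6] 0.72 [ 0.5009 -0.0896  0.07  ]
stop_face [263.2 231.8] 0.61 [0.5633 0.2058 0.06  ]
lock_bar [332.6 246.3] 0.95 [0.536  0.0654 0.05  ]
sampler [301.8 238.1] 0.96 [0.5518 0.131  0.    ]
sampler [262.5 229.7] 0.42 [0.5689 0.217  0.    ]
reagent_bottle [226.  199.7] 0.85 [0.6338 0.2993 0.    ]
beaker [388.5 192.3] 0.87 [ 0.6542 -0.0571  0.    ]
jar [305.6 167.9] 0.93 [0.7064 0.1252 0.    ]
scene [ 1.16694132 -0.50867274  0.60136523]
disc_center [311.5 185.6] 0.94 [0.5577 0.1162 0.069 ]
bar_tail [219.7 214.8] 0.74 [ 0.5007 -0.0886  0.07  ]
stop_face [343.  171.9] 0.57 [0.5594 0.2205 0.06  ]
stop_face [386.1 191.3] 0.55 [0.6839 0.2188 0.06  ]
lock_bar [283.5 199.7] 0.9 [0.5316 0.0555 0.05  ]
sampler [314.7 208.4] 0.89 [0.5534 0.1297 0.    ]
reagent_bottle [387.4 186.1] 0.97 [0.6184 0.3211 0.    ]
beaker [288.1 267.2] 0.71 [ 0.6542 -0.0516  0.    ]
beaker [372.3 234.3] 0.53 [0.7101 0.141  0.    ]
jar [371.  238.7] 0.66 [0.7173 0.1272 0.    ]
```

Run:
```python
import cv2
a=cv2.imread("pics/top0.png");cv2.imwrite("pics/top0c.png",cv2.resize(a[140:310,200:460],None,fx=3,fy=3,interpolation=2))
```

```text
(no output)
```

View pics/top0c.png

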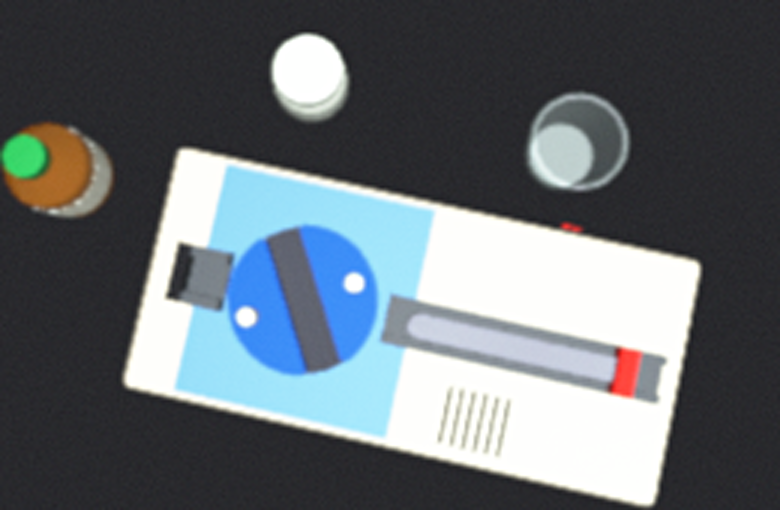

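View pics/scene0.png

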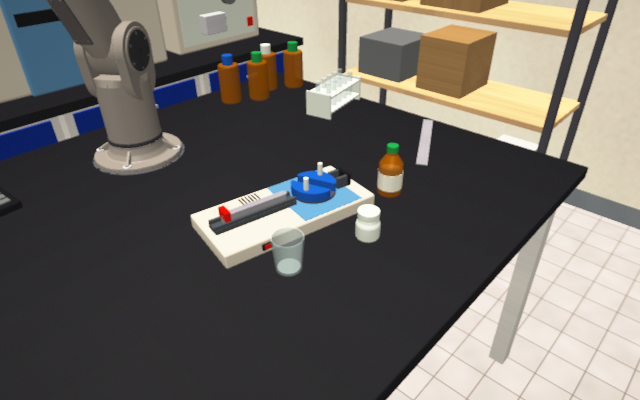

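```bash
cat >> h.py <<'E'
def measure(p):
    im=p["image"];hsv=cv2.cvtColor(im,cv2.COLOR_RGB2HSV)
    out={}
    blue=((hsv[...,0]>100)&(hsv[...,0]<125)&(hsv[...,1]>170)&(hsv[...,2]>90)).astype(np.uint8)
    blue[:140]=0;blue[310:]=0
    pts=np.argwhere(blue)[:,::-1]
    (c,r)=cv2.minEnclosingCircle(pts.astype(np.float32)); out["disc"]=(c,r,atz(p,c,.069))
    yy,xx=np.mgrid[:400,:640]
    ins=np.hypot(xx-c[0],yy-c[1])<r-3
    w=(ins&(hsv[...,1]<80)&(hsv[...,2]>150)).astype(np.uint8)
    n,l,s,ce=cv2.connectedComponentsWithStats(w)
    out["studs"]=[(ce[i],s[i,4],atz(p,ce[i],.099)) for i in range(1,n) if s[i,4]>8]
    d=(ins&(hsv[...,1]<110)&(hsv[...,2]<130)).astype(np.uint8)
    n,l,s,ce=cv2.connectedComponentsWithStats(d);i=1+np.argmax(s[1:,4])
    P=np.array([atz(p,q,.049)[:2] for q in np.argwhere(l==i)[:,::-1]])
    e=np.linalg.eigh(np.cov(P.T))[1][:,-1];out["slot_deg"]=np.degrees(np.arctan2(e[1],e[0]))%180
    red=((hsv[...,1]>150)&((hsv[...,0]<6)|(hsv[...,0]>174))&(hsv[...,2]>120)).astype(np.uint8)
    n,l,s,ce=cv2.connectedComponentsWithStats(red);i=1+np.argmax(s[1:,4])
    out["red"]=(s[i],cv2.minAreaRect(np.argwhere(l==i)[:,::-1].astype(np.float32)),atz(p,ce[i],.080))
    return out
E
python3 - <<'E'
from h import *
np.set_printoptions(precision=4,suppress=True)
p=imaging.read_camera("top");m=measure(p)
for k,v in m.items(): print(k,v)
# unit cream outline at z=.04
for n in ["sampler"]:
    g=nets.outline_of(p,n)[0]["region"].astype(np.uint8)
    cs=max(cv2.findContours(g,0,2)[0],key=cv2.contourArea)[:,0]
    W=np.array([atz(p,q,.04)[:2] for q in cs],np.float32);r=cv2.minAreaRect(W);print(r);print(cv2.boxPoints(r))
g=nets.outline_of(p,"lock_bar")[0];print(g["rect"],g["score"])
W=np.array([atz(p,q,.07)[:2] for q in np.argwhere(g["region"])[:,::-1]])
e=np.linalg.eigh(np.cov(W.T))[1][:,-1];print("bar dir",np.degrees(np.arctan2(e[1],e[0])), (W@e).min(),(W@e).max())
E
```

```text
disc ((300.1570129394531, 239.51881408691406), 24.576128005981445, array([0.5489, 0.1305, 0.069 ]))
studs [(array([317.5   , 233.8333]), np.int32(36), array([0.5601, 0.0958, 0.099 ])), (array([282.1471, 245.0294]), np.int32(34), array([0.538 , 0.1628, 0.099 ]))]
slot_deg 18.454256226795906
red (array([403, 256,  10,  16, 102], dtype=int32), ((407.94940185546875, 263.7190856933594), (7.2704572677612305, 14.615869522094727), 12.994616508483887), array([ 0.505 , -0.0797,  0.08  ]))
((0.5344374775886536, 0.05590376257896423), (0.36956730484962463, 0.17410966753959656), 78.59660339355469)
[[ 0.4126 -0.108 ]
 [ 0.5832 -0.1424]
 [ 0.6563  0.2198]
 [ 0.4856  0.2543]]
[333.9, 241.9, 411.8, 271.7] 0.61
bar dir 77.75159283986699 0.019130466947743015 0.17191398214701253
```

apply_moves(
  moves="1 0 0 0 0 0 0.96;1 0 0 0 0 0 0.96;1 0 0 0 0 0 0.96;1 0 0 0 0 0 0.96;1 0 0 0 0 0 0.96;1 0 0 0 0 0 0.96;1 0 0 0 0 0 0.96;1 0 0 0 0 0 0.96;1 0 0 0 0 0 0.96;1 0 0 0 0 0 0.98;1 0 0 0 0 0 0;1 0 0 0 0 0 0",
)

```text
t: 2.05
eef_pos: [0.3045, -0.6025, 0.2088]
tool_rot: [-0.0, -0.632, 0.775, 0.0]
contact_force: [-0.2, 0.5, 0.4]
gripper_width: -0.002
```

```bash
cat >> h.py <<'E'
from scipy.spatial.transform import Rotation as Ro
D=np.array([.549,.130,0]);a=np.radians(78.3);u=np.array([np.cos(a),np.sin(a),0]);v=np.array([-u[1],u[0],0])
def st(x=None,y=None,z=None):
    o=bot.get_obs();P=np.array(o["eef_pos"]);w,*q=o["tool_rot"];R=Ro.from_quat([*q,w]).as_matrix()
    print("t",round(o["t"],2),"P",P.round(4),"samp",np.round([(P-D)@u,(P-D)@v,P[2]],4),"grip",round(o["gripper_width"],3),"F",np.round(o["contact_force"],1))
    f=-R[:,0];print("-x at deg",np.degrees(np.arctan2(f[1],f[0])).round(2),"z",R[:,2].round(4))
    if x is not None:
        T=D+x*u+y*v;T[2]=z;print("delta units",(R.T@(T-P)/.12).round(3))
E
python3 -c "
from h import *
st(-.060,-.016,.16)"
```

```text
t 2.05 P [ 0.3045 -0.6025  0.2088] samp [-0.7668  0.0909  0.2088] grip -0.002 F [-0.2  0.5  0.4]
-x at deg 78.44 z [-1.e-04 -0.e+00 -1.e+00]
delta units [-5.888 -0.905  0.406]
```

apply_moves(
  moves="1 -0.29 -0.045 0.02 0 0 0;1 -0.29 -0.045 0.02 0 0 0;1 -0.29 -0.045 0.02 0 0 0;1 -0.29 -0.045 0.02 0 0 0;1 -0.29 -0.045 0.02 0 0 0;1 -0.29 -0.045 0.02 0 0 0;1 -0.29 -0.045 0.02 0 0 0;1 -0.29 -0.045 0.02 0 0 0;1 -0.29 -0.045 0.02 0 0 0;1 -0.29 -0.045 0.02 0 0 0;1 0 0 0 0 0 0;1 0 0 0 0 0 0",
)

```text
t: 3.05
eef_pos: [0.4287, -0.2706, 0.185]
tool_rot: [0.0, -0.634, 0.773, -0.0]
contact_force: [-0.9, -0.8, 0.5]
gripper_width: -0.002
```

```bash
python3 -c "
from h import *
st(-.060,-.016,.16)"
```

```text
t 3.05 P [ 0.4287 -0.2706  0.185 ] samp [-0.4167  0.0365  0.185 ] grip -0.002 F [-0.9 -0.8  0.5]
-x at deg 78.7 z [ 5.e-04  3.e-04 -1.e+00]
delta units [-2.969 -0.458  0.209]
```

apply_moves(
  moves="1 -0.29 -0.045 0.02 0 0 0;1 -0.29 -0.045 0.02 0 0 0;1 -0.29 -0.045 0.02 0 0 0;1 -0.29 -0.045 0.02 0 0 0;1 -0.29 -0.045 0.02 0 0 0;1 -0.29 -0.045 0.02 0 0 0;1 -0.29 -0.045 0.02 0 0 0;1 -0.29 -0.045 0.02 0 0 0;1 -0.29 -0.045 0.02 0 0 0;1 -0.29 -0.045 0.02 0 0 0;1 0 0 0 0 0 0;1 0 0 0 0 0 0",
)

```text
t: 4.05
eef_pos: [0.5518, 0.0581, 0.1606]
tool_rot: [0.0, -0.633, 0.774, 0.0]
contact_force: [0.3, 0.1, 0.4]
gripper_width: 0.001
```

```bash
python3 -c "
from h import *
st(-.060,-.016,.08)
for c in ['scene','top']: p=imaging.read_camera(c);save(p,c+'1.png')
a=cv2.imread('pics/top1.png')[140:310,200:460];b=cv2.imread('pics/scene1.png')[120:290,180:440]
cv2.imwrite('pics/c1.png',cv2.resize(np.vstack([a,b]),None,fx=1.75,fy=1.75))"
```

```text
t 4.05 P [0.5518 0.0581 0.1606] samp [-0.0698 -0.0173  0.1606] grip 0.001 F [0.3 0.1 0.4]
-x at deg 78.52 z [ 1.e-04  2.e-04 -1.e+00]
delta units [-0.082  0.011  0.672]
```

View pics/c1.png

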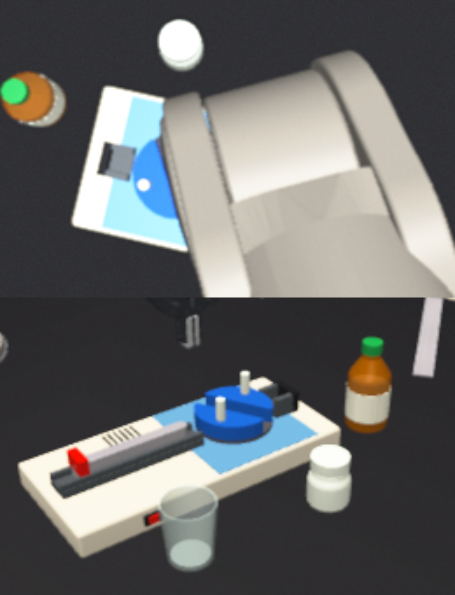

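The view shows the hand above the bar's nose, with the fingers shut and the near stud clear ahead of them. I'll descend here.

apply_moves(
  moves="1 0 0 0.17 0 0 0;1 0 0 0.17 0 0 0;1 0 0 0.17 0 0 0;1 0 0 0.16 0 0 0;1 0 0 0 0 0 0;1 0 0 0 0 0 0",
)

```text
t: 4.65
eef_pos: [0.5504, 0.055, 0.0801]
tool_rot: [-0.001, -0.631, 0.776, 0.0]
contact_force: [0.5, 1.2, 0.5]
gripper_width: -0.0
```

```bash
python3 -c "
from h import *
st(-.052,-.018,.08)
p=imaging.read_camera('scene');save(p,'scene2.png')
b=cv2.imread('pics/scene2.png')[120:290,180:440]
cv2.imwrite('pics/c2.png',cv2.resize(b,None,fx=3,fy=3))"
```

```text
t 4.65 P [0.5504 0.055  0.0801] samp [-0.0732 -0.0165  0.0801] grip -0.0 F [0.5 1.2 0.5]
-x at deg 78.18 z [-0.0019 -0.0012 -1.    ]
delta units [-0.176 -0.012  0.   ]
```

View pics/c2.png

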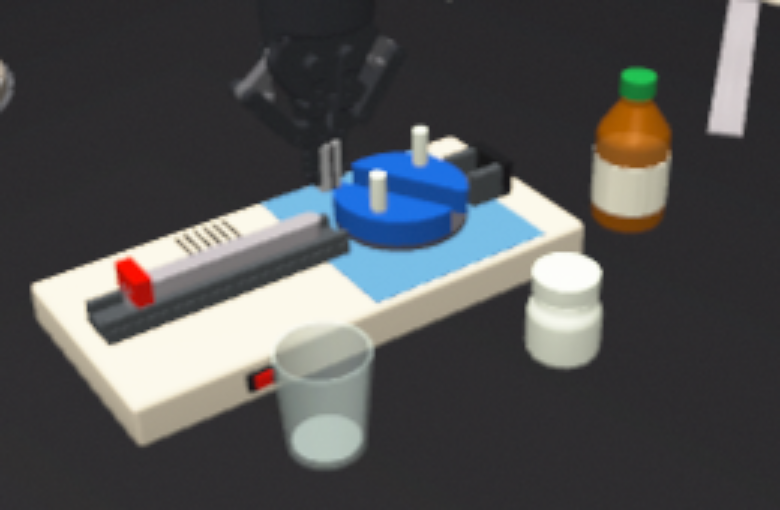

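```bash
python3 -c "
from h import *
st()
p=imaging.read_camera('scene')
P=bot.get_obs()['eef_pos']
f=lambda q:(np.array(proj(p,q))-[180,120])*3
print(f(P), 'nose top',f(D-.07*u+[0,0,.07]),'centre',f(D+[0,0,.069]),'studs',f([.5601,.0958,.099]),f([.538,.1628,.099]),'red',f(D-.214*u+[0,0,.08]))
save(p,'scene3.png')
b=cv2.imread('pics/scene3.png')[120:220,240:390]
cv2.imwrite('pics/c3.png',cv2.resize(b,None,fx=5,fy=5,interpolation=2))"
```

```text
t 4.7 P [0.5514 0.0556 0.0811] samp [-0.0723 -0.0174  0.0811] grip -0.002 F [-0.6  0.4  1.4]
-x at deg 78.2 z [ 3.e-04 -6.e-04 -1.e+00]
[328.99169042 211.55912389] nose top [318.32668038 213.95373298] centre [398.88113995 185.49998484] studs [376.33417733 172.93309578] [417.95534624 129.10299206] red [132.7872257  269.12494902]
```

View pics/c3.png

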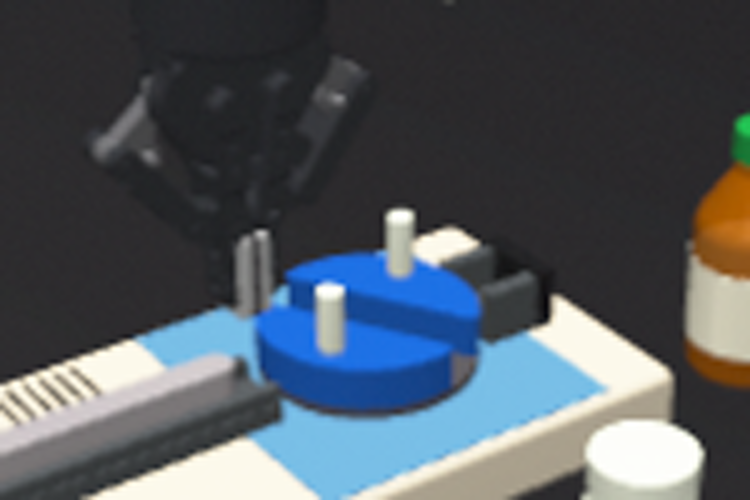

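apply_moves(
  moves="1 0 -0.12 0 0 0 0;1 0 0 0.08 0 0 0;1 0 0 0.08 0 0 0;1 0 0 0.08 0 0 0;1 0 0 0 0 0 0;1 0 0 0 0 0 0",
)

```text
t: 5.25
eef_pos: [0.5638, 0.0543, 0.0506]
tool_rot: [-0.001, -0.632, 0.775, 0.001]
contact_force: [0.9, -0.5, -0.8]
gripper_width: -0.003
```

```bash
python3 -c "
from h import *
st()
p=imaging.read_camera('scene')
P=np.array(bot.get_obs()['eef_pos'])
f=lambda q:(np.array(proj(p,q))-[240,120])*5
print(f(P),f(P+[0,0,.0375]))
save(p,'scene4.png')
b=cv2.imread('pics/scene4.png')[120:220,240:390]
cv2.imwrite('pics/c4.png',cv2.resize(b,None,fx=5,fy=5,interpolation=2))"
```

```text
t 5.25 P [0.5638 0.0543 0.0506] samp [-0.0711 -0.0298  0.0506] grip -0.003 F [ 0.9 -0.5 -0.8]
-x at deg 78.34 z [-2.5e-03 -4.0e-04 -1.0e+00]
[268.87738039 425.7412348 ] [265.58806221 350.65706792]
```

View pics/c4.png

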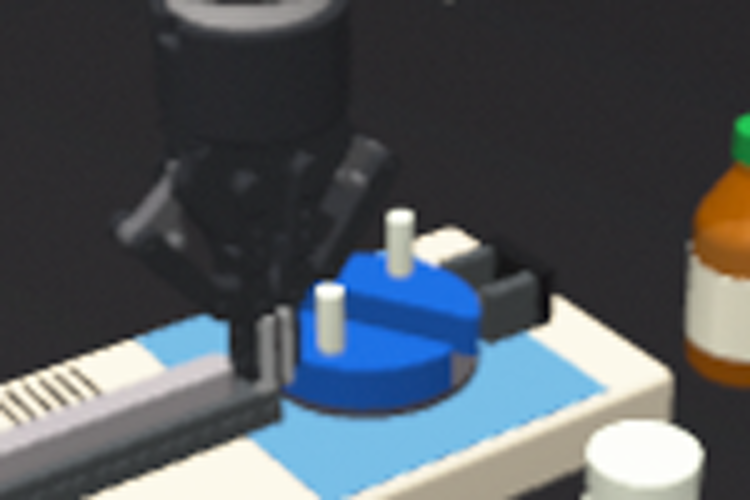

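apply_moves(
  moves="1 0 0 0.03 0 0 0;1 0 0 0.03 0 0 0;1 0 0 0.02 0 0 0;1 0 0 0.02 0 0 0;1 0 0 0 0 0 0",
)

```text
t: 5.72
eef_pos: [0.5648, 0.0543, 0.0391]
tool_rot: [-0.0, -0.632, 0.775, 0.0]
contact_force: [-0.4, -0.3, 0.5]
gripper_width: 0.0
```

apply_moves(
  moves="1 0 0 0.02 0 0 0;1 0 0 0.02 0 0 0;1 0 0 0 0 0 0",
)

```text
t: 5.97
eef_pos: [0.5649, 0.0543, 0.0344]
tool_rot: [-0.0, -0.632, 0.775, 0.0]
contact_force: [0.8, 0.8, -0.2]
gripper_width: 0.001
```

```bash
python3 -c "
from h import *
st()
p=imaging.read_camera('scene')
P=np.array(bot.get_obs()['eef_pos'])
f=lambda q:(np.array(proj(p,q))-[240,120])*5
print(f(P),f(P+[0,0,.0375]))
save(p,'scene5.png')
b=cv2.imread('pics/scene5.png')[120:220,240:390]
cv2.imwrite('pics/c5.png',cv2.resize(b,None,fx=5,fy=5,interpolation=2))"
```

```text
t 5.97 P [0.5649 0.0543 0.0344] samp [-0.0709 -0.0309  0.0344] grip 0.001 F [ 0.8  0.8 -0.2]
-x at deg 78.33 z [-5.e-04 -1.e-04 -1.e+00]
[270.86564925 458.67551694] [267.64723445 384.94899597]
```

View pics/c5.png

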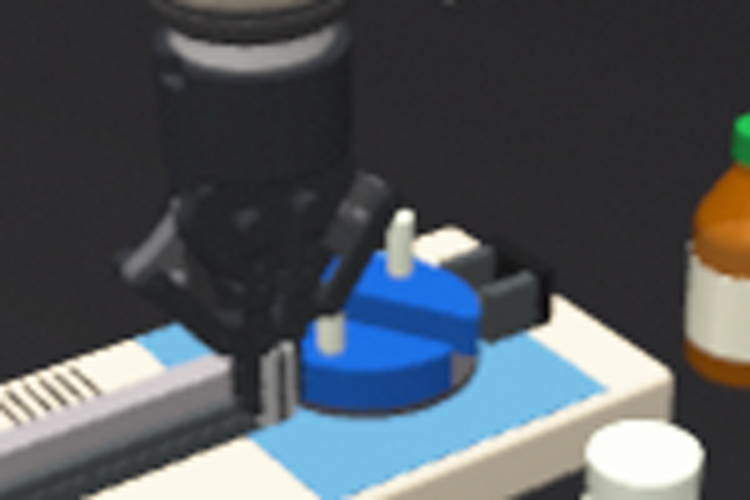

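apply_moves(
  moves="1 0 0 -0.12 0 0 0;1 0 0 -0.12 0 0 0;1 0 0.108 0 0 0 0;1 -0.07 0 0 0 0 0;1 -0.07 0 0 0 0 0;1 0 0 0 0 0 0;1 0 0 0 0 0 0",
)

```text
t: 6.6
eef_pos: [0.5562, 0.0746, 0.0633]
tool_rot: [0.0, -0.632, 0.775, 0.0]
contact_force: [0.4, -0.4, -0.1]
gripper_width: -0.001
```

```bash
python3 -c "
from h import *
st(-.0517,-.018,.063)
p=imaging.read_camera('scene')
save(p,'scene6.png')
b=cv2.imread('pics/scene6.png')[120:220,240:390]
cv2.imwrite('pics/c6.png',cv2.resize(b,None,fx=5,fy=5,interpolation=2))"
```

```text
t 6.6 P [0.5562 0.0746 0.0633] samp [-0.0528 -0.0183  0.0633] grip -0.001 F [ 0.4 -0.4 -0.1]
-x at deg 78.43 z [-1.e-04  4.e-04 -1.e+00]
delta units [-0.009  0.002  0.003]
```

View pics/c6.png

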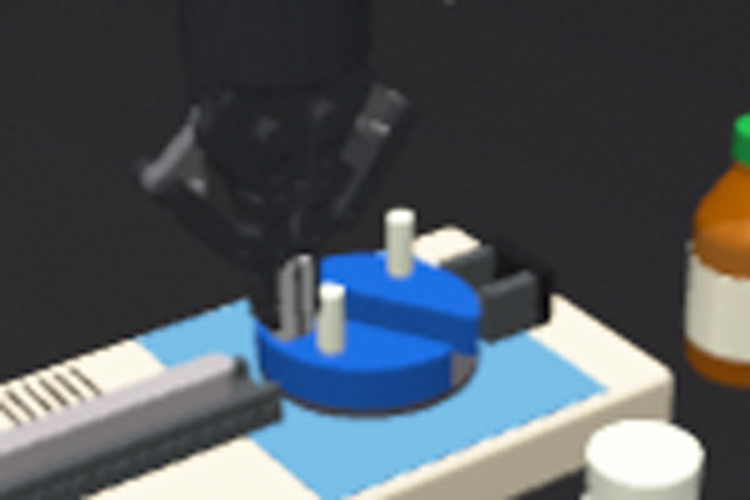

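apply_moves(
  moves="1 -0.04 -0.043 0 0 0 0;1 -0.038 -0.038 0 0 0 0;1 -0.043 -0.03 0 0 0 0;1 0 0 0 0 0 0;1 0 0 0 0 0 0",
)

```text
t: 7.07
eef_pos: [0.5738, 0.0822, 0.0634]
tool_rot: [-0.0, -0.631, 0.776, -0.002]
contact_force: [3.4, -5.9, -1.9]
gripper_width: -0.001
```

```bash
python3 -c "
from h import *
st()
p=imaging.read_camera('scene')
save(p,'scene7.png')
b=cv2.imread('pics/scene7.png')[120:220,240:390]
cv2.imwrite('pics/c7.png',cv2.resize(b,None,fx=5,fy=5,interpolation=2))"
```

```text
t 7.07 P [0.5738 0.0822 0.0634] samp [-0.0417 -0.034   0.0634] grip -0.001 F [ 3.4 -5.9 -1.9]
-x at deg 78.18 z [ 0.0017 -0.0026 -1.    ]
```

View pics/c7.png

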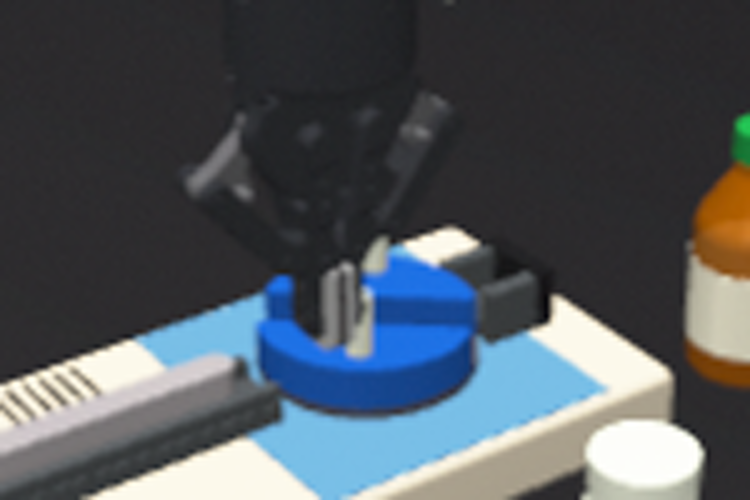

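apply_moves(
  moves="1 -0.044 -0.01 0 0 0 0;1 -0.044 -0.01 0 0 0 0;1 -0.044 0 0 0 0 0;1 -0.03 0 0 0 0 0;1 0 0 0 0 0 0;1 0 0 0 0 0 0",
)

```text
t: 7.62
eef_pos: [0.5794, 0.1026, 0.0637]
tool_rot: [0.0, -0.631, 0.776, -0.001]
contact_force: [2.2, -4.3, 1.1]
gripper_width: -0.0
```

```bash
python3 -c "
from h import *
st()
p=imaging.read_camera('scene')
save(p,'scene8.png')
b=cv2.imread('pics/scene8.png')[120:220,240:390]
cv2.imwrite('pics/c8.png',cv2.resize(b,None,fx=5,fy=5,interpolation=2))"
```

```text
t 7.62 P [0.5794 0.1026 0.0637] samp [-0.0207 -0.0353  0.0637] grip -0.0 F [ 2.2 -4.3  1.1]
-x at deg 78.25 z [ 1.3e-03 -7.0e-04 -1.0e+00]
```

View pics/c8.png

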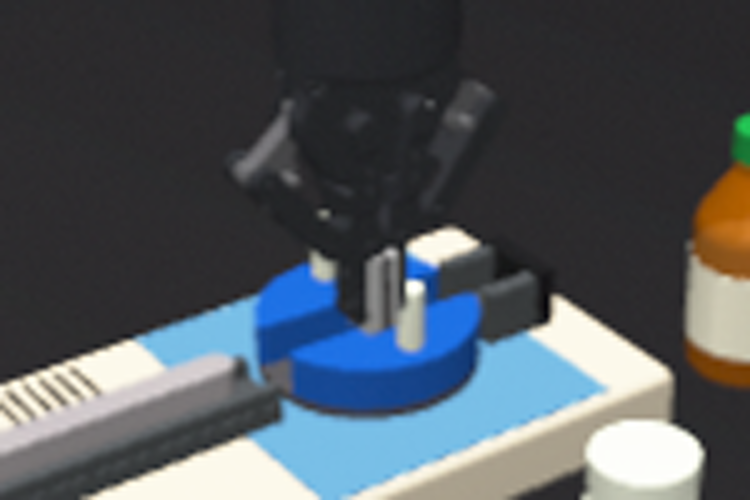

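apply_moves(
  moves="1 0.03 0 0 0 0 0;1 0 0 -0.25 0 0 0;1 0 0 -0.25 0 0 0;1 0.28 0.042 0 0 0 0;1 0.28 0.042 0 0 0 0;1 0.28 0.042 0 0 0 0;1 0.28 0.042 0 0 0 0;1 0.28 0.042 0 0 0 0;1 0.28 0.042 0 0 0 0;1 0.28 0.042 0 0 0 0;1 0 0 0 0 0 0;1 0 0 0 0 0 0",
)

```text
t: 8.67
eef_pos: [0.4941, -0.1247, 0.1235]
tool_rot: [-0.0, -0.63, 0.777, 0.0]
contact_force: [0.4, 0.8, -0.3]
gripper_width: 0.005
```

```bash
python3 -c "
from h import *
np.set_printoptions(precision=4,suppress=True)
st(-.25,0,.05)
p=imaging.read_camera('top')
save(p,'top9.png')
m=measure(p)
for k,w in m.items(): print(k,w)
s=[x[2] for x in m['studs']]
if len(s)>1:
  d=s[1]-s[0];print('slot from studs',(np.degrees(np.arctan2(d[1],d[0]))-90)%180)
b=cv2.imread('pics/top9.png')[140:310,200:460]
cv2.imwrite('pics/c9.png',cv2.resize(b,None,fx=3,fy=3,interpolation=2))"
```

```text
t 8.67 P [ 0.4941 -0.1247  0.1235] samp [-0.2605  0.0021  0.1235] grip 0.005 F [ 0.4  0.8 -0.3]
-x at deg 78.1 z [-0.0008  0.0003 -1.    ]
delta units [-0.088 -0.018  0.612]
disc ((300.1308898925781, 239.5643768310547), 24.635482788085938, array([0.5488, 0.1305, 0.069 ]))
studs [(array([304.7059, 221.5   ]), np.int32(34), array([0.5833, 0.1206, 0.099 ])), (array([294.8857, 257.4286]), np.int32(35), array([0.515 , 0.1381, 0.099 ]))]
slot_deg 75.55411944436005
red (array([403, 256,  10,  16, 103], dtype=int32), ((407.76922607421875, 263.6538391113281), (7.2562971115112305, 14.708709716796875), 11.309932708740234), array([ 0.5051, -0.0798,  0.08  ]))
slot from studs 75.61465010833896
```

View pics/c9.png

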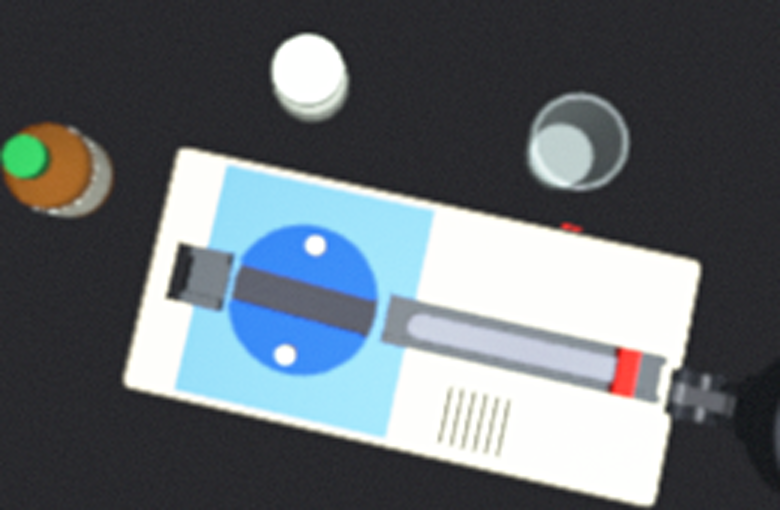

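Slot at 75.6° against the bar's axis at 78.3°, about 0.05 rad off, so milestone 1 is met with the bar still in place. Next I'll descend behind the tail.

apply_moves(
  moves="1 0 -0.018 0.2 0 0 0;1 0 0 0.2 0 0 0;1 0 0 0.21 0 0 0;1 0 0 0 0 0 0;1 0 0 0 0 0 0",
)

```text
t: 9.13
eef_pos: [0.4968, -0.1216, 0.0496]
tool_rot: [-0.001, -0.633, 0.775, 0.001]
contact_force: [0.1, -0.3, -0.3]
gripper_width: -0.005
```

```bash
python3 -c "
from h import *
st(-.2345,0,.05)
p=imaging.read_camera('scene')
save(p,'scene10.png')
b=cv2.imread('pics/scene10.png')[150:260,170:320]
cv2.imwrite('pics/c10.png',cv2.resize(b,None,fx=5,fy=5,interpolation=2))"
```

```text
t 9.13 P [ 0.4968 -0.1216  0.0496] samp [-2.57e-01  1.00e-04  4.96e-02] grip -0.005 F [ 0.1 -0.3 -0.3]
-x at deg 78.48 z [-0.0029  0.0014 -1.    ]
delta units [-0.187 -0.002 -0.003]
```

View pics/c10.png

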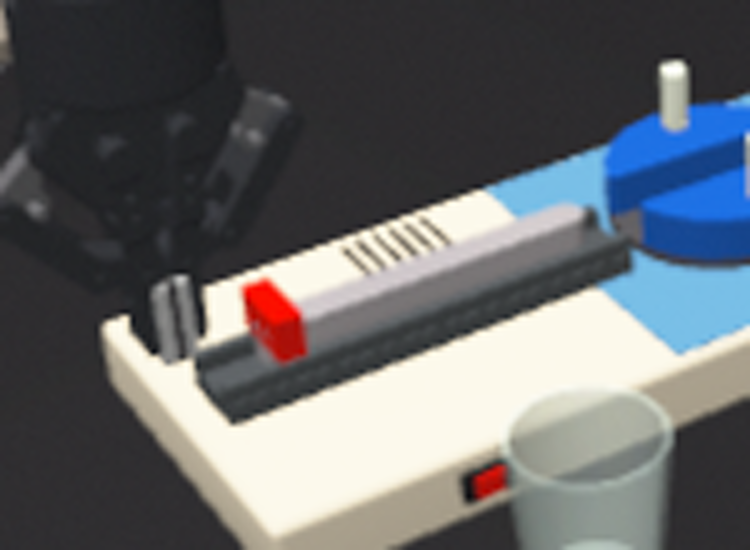

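apply_moves(
  moves="1 -0.06 0 0 0 0 0;1 -0.06 0 0 0 0 0;1 -0.06 0 0 0 0 0;1 -0.04 0 0 0 0 0;1 -0.04 0 0 0 0 0;1 0 0 0 0 0 0",
)

```text
t: 9.68
eef_pos: [0.5044, -0.092, 0.0511]
tool_rot: [0.001, -0.632, 0.775, -0.0]
contact_force: [-0.8, 2.2, 5.1]
gripper_width: 0.004
```

```bash
python3 -c "
from h import *
st(-.0845,0,.05)
p=imaging.read_camera('scene')
save(p,'scene11.png')
f=lambda q:(np.array(proj(p,q))-[170,150])*5
P=np.array(bot.get_obs()['eef_pos']);print(f(P),f(P+[0,0,.017]))
b=cv2.imread('pics/scene11.png')[150:260,170:320]
cv2.imwrite('pics/c11.png',cv2.resize(b,None,fx=5,fy=5,interpolation=2))"
```

```text
t 9.68 P [ 0.5044 -0.092   0.0511] samp [-0.2264 -0.0013  0.0511] grip 0.004 F [-0.8  2.2  5.1]
-x at deg 78.4 z [ 1.2e-03  2.0e-04 -1.0e+00]
delta units [-1.183  0.009  0.009]
[253.01841126 369.99878786] [247.7912062 335.336337 ]
```

View pics/c11.png

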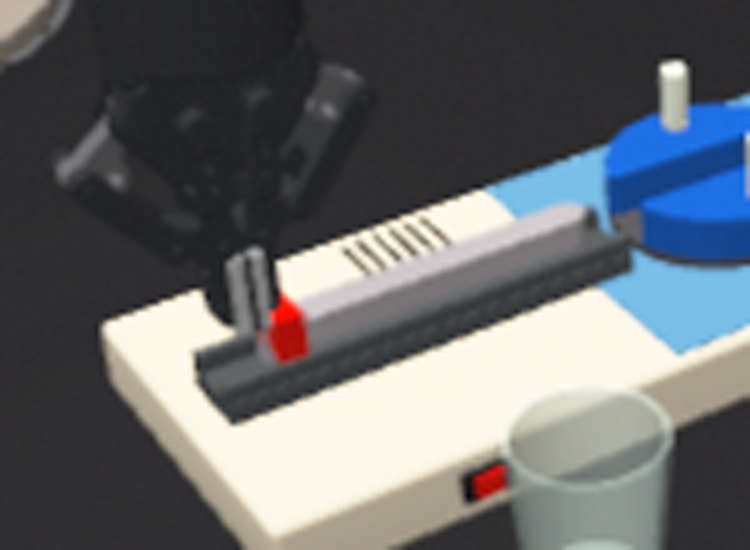

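apply_moves(
  moves="1 0 0 -0.03 0 0 0;1 0 0 0 0 0 0;1 0 0 0 0 0 0",
)

```text
t: 9.98
eef_pos: [0.5035, -0.0936, 0.0541]
tool_rot: [-0.0, -0.631, 0.776, -0.0]
contact_force: [-0.6, -0.4, -0.6]
gripper_width: -0.001
```

apply_moves(
  moves="1 -0.04 0 0 0 0 0;1 -0.04 0 0 0 0 0;1 -0.04 0 0 0 0 0;1 0 0 0 0 0 0",
)

```text
t: 10.32
eef_pos: [0.5066, -0.0781, 0.0539]
tool_rot: [-0.0, -0.632, 0.775, 0.0]
contact_force: [0.1, -1.8, -0.0]
gripper_width: 0.006
```

```bash
python3 -c "
from h import *
st(-.0845,0,.05)
p=imaging.read_camera('scene')
save(p,'scene12.png')
b=cv2.imread('pics/scene12.png')[150:260,170:320]
cv2.imwrite('pics/c12.png',cv2.resize(b,None,fx=5,fy=5,interpolation=2))"
```

```text
t 10.32 P [ 0.5066 -0.0781  0.0539] samp [-0.2124 -0.0007  0.0539] grip 0.006 F [ 0.1 -1.8 -0. ]
-x at deg 78.37 z [-2.e-04  2.e-04 -1.e+00]
delta units [-1.065  0.005  0.032]
```

View pics/c12.png

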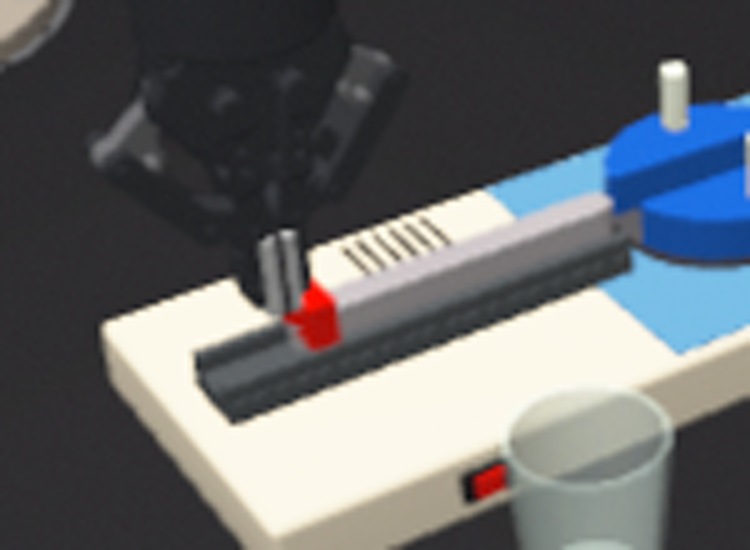

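apply_moves(
  moves="1 -0.08 0 0.01 0 0 0;1 -0.08 0 0 0 0 0;1 -0.08 0 0 0 0 0;1 -0.08 0 0 0 0 0;1 -0.08 0 0 0 0 0;1 -0.08 0 0 0 0 0;1 -0.08 0 0 0 0 0;1 -0.08 0 0 0 0 0;1 -0.05 0 0 0 0 0;1 0 0 0 0 0 0",
)

```text
t: 11.2
eef_pos: [0.5237, 0.0031, 0.053]
tool_rot: [0.0, -0.632, 0.775, -0.0]
contact_force: [-0.1, -0.6, -0.6]
gripper_width: -0.002
```

```bash
python3 -c "
from h import *
st(-.0845,0,.0535)
p=imaging.read_camera('scene')
save(p,'scene13.png')
b=cv2.imread('pics/scene13.png')[120:250,220:390]
cv2.imwrite('pics/c13.png',cv2.resize(b,None,fx=4.5,fy=4.5,interpolation=2))"
```

```text
t 11.2 P [0.5237 0.0031 0.053 ] samp [-0.1294 -0.0009  0.053 ] grip -0.002 F [-0.1 -0.6 -0.6]
-x at deg 78.4 z [ 4.e-04  1.e-04 -1.e+00]
delta units [-0.374  0.007 -0.004]
```

View pics/c13.png

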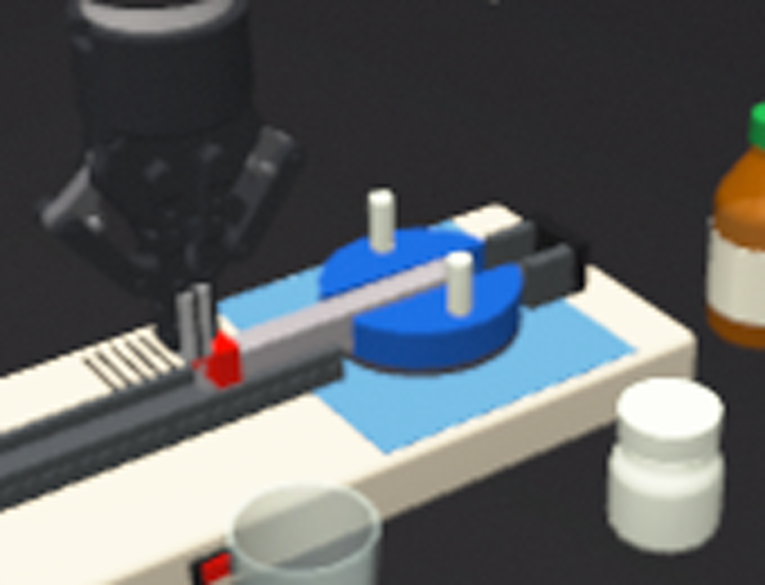

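The bar is through the slot, with the nose nearly at the keeper.

apply_moves(
  moves="1 -0.06 0 0 0 0 0;1 -0.06 0 0 0 0 0;1 -0.06 0 0 0 0 0;1 -0.06 0 0 0 0 0;1 -0.05 0 0 0 0 0;1 0 0 0 0 0 0;1 0 0 0 0 0 0",
)

```text
t: 11.83
eef_pos: [0.5307, 0.0375, 0.0529]
tool_rot: [0.001, -0.632, 0.775, 0.0]
contact_force: [-0.2, -0.4, 0.0]
gripper_width: 0.001
```

apply_moves(
  moves="1 -0.02 0 0 0 0 0;1 -0.02 0 0 0 0 0;1 0 0 0 0 0 0",
)

```text
t: 12.08
eef_pos: [0.5314, 0.0404, 0.0529]
tool_rot: [-0.0, -0.631, 0.776, -0.0]
contact_force: [-0.5, -2.3, 0.7]
gripper_width: 0.001
```

```bash
python3 -c "
from h import *
st(-.0845,0,.0535)
p=imaging.read_camera('scene')
save(p,'scene14.png')
b=cv2.imread('pics/scene14.png')[120:250,220:390]
cv2.imwrite('pics/c14.png',cv2.resize(b,None,fx=4.5,fy=4.5,interpolation=2))"
```

```text
t 12.08 P [0.5314 0.0404 0.0529] samp [-0.0913 -0.0009  0.0529] grip 0.001 F [-0.5 -2.3  0.7]
-x at deg 78.29 z [-1.e-04 -6.e-04 -1.e+00]
delta units [-0.057  0.008 -0.005]
```

View pics/c14.png

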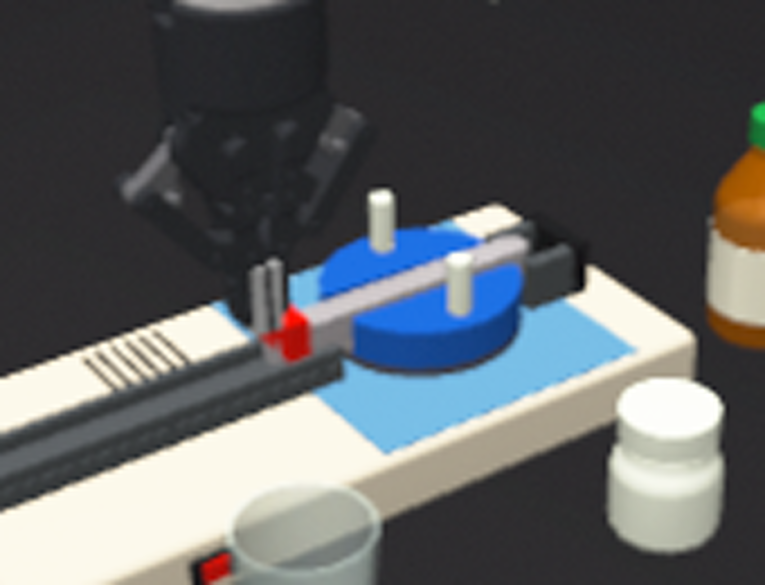

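apply_moves(
  moves="1 -0.03 0 0 0 0 0;1 -0.03 0 0 0 0 0;1 0 0 0 0 0 0",
)

```text
t: 12.38
eef_pos: [0.5329, 0.0481, 0.0528]
tool_rot: [0.0, -0.632, 0.775, -0.0]
contact_force: [0.1, -1.7, -0.2]
gripper_width: 0.0
```

apply_moves(
  moves="1 -0.02 0 0 0 0 0;1 -0.02 0 0 0 0 0;1 0 0 0 0 0 0",
)

```text
t: 12.63
eef_pos: [0.5338, 0.0532, 0.0528]
tool_rot: [0.0, -0.632, 0.775, 0.0]
contact_force: [-0.1, -3.4, 0.1]
gripper_width: 0.006
```

apply_moves(
  moves="1 -0.02 0 0 0 0 0;1 0 0 0 0 0 0",
)

```text
t: 12.8
eef_pos: [0.5343, 0.0555, 0.0528]
tool_rot: [0.0, -0.632, 0.775, 0.0]
contact_force: [-0.1, -3.4, -0.0]
gripper_width: -0.0
```

```bash
python3 -c "
from h import *
st(-.0845,0,.0535)
p=imaging.read_camera('scene')
save(p,'scene15.png')
b=cv2.imread('pics/scene15.png')[120:250,220:390]
cv2.imwrite('pics/c15.png',cv2.resize(b,None,fx=4.5,fy=4.5,interpolation=2))"
```

```text
t 12.8 P [0.5343 0.0555 0.0528] samp [-0.076  -0.0007  0.0528] grip -0.0 F [-0.1 -3.4 -0. ]
-x at deg 78.35 z [ 1.e-04  3.e-04 -1.e+00]
delta units [ 0.071  0.006 -0.006]
```

View pics/c15.png

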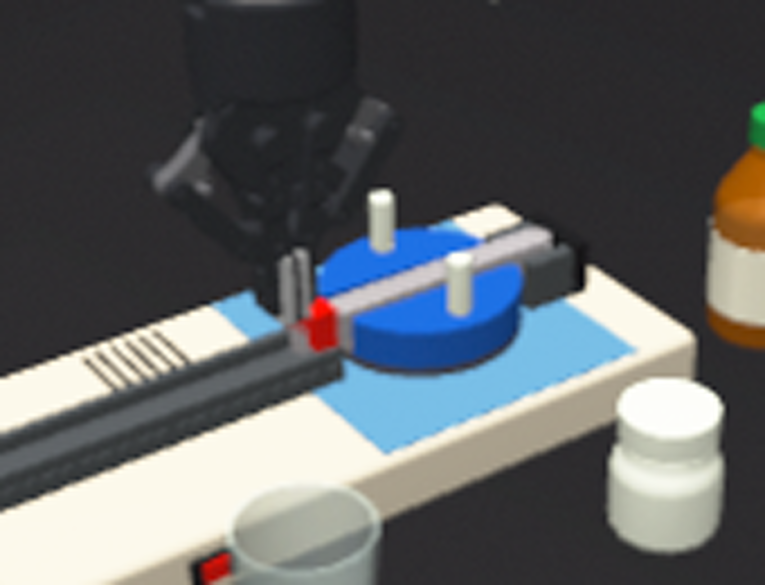

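apply_moves(
  moves="1 -0.02 0 0 0 0 0;1 0 0 0 0 0 0",
)

```text
t: 13.02
eef_pos: [0.5344, 0.0556, 0.0527]
tool_rot: [-0.001, -0.631, 0.776, -0.0]
contact_force: [-0.9, -7.1, 2.4]
gripper_width: -0.004
```

apply_moves(
  moves="1 -0.02 0 0 0 0 0;1 0 0 0 0 0 0",
)

```text
t: 13.18
eef_pos: [0.5343, 0.0558, 0.0527]
tool_rot: [-0.002, -0.631, 0.776, -0.001]
contact_force: [-2.9, -12.2, 4.9]
gripper_width: -0.002
```

```bash
python3 -c "
from h import *
st(-.0845,0,.0535)
p=imaging.read_camera('scene')
save(p,'scene16.png')
b=cv2.imread('pics/scene16.png')[120:250,220:390]
f=lambda q:(np.array(proj(p,q))-[220,120])*4.5
print('nose home',f(D+.08*u+[0,0,.07]),'red front top far corner home',f(D-.058*u-.016*v+[0,0,.08]),'rear',f(D-.07*u-.016*v+[0,0,.08]))
cv2.imwrite('pics/c16.png',cv2.resize(b,None,fx=4.5,fy=4.5,interpolation=2))"
```

```text
t 13.18 P [0.5343 0.0558 0.0527] samp [-0.0757 -0.0007  0.0527] grip -0.002 F [ -2.9 -12.2   4.9]
-x at deg 78.18 z [-0.0023 -0.0044 -1.    ]
delta units [ 0.074  0.006 -0.006]
nose home [547.1628393  229.11420382] red front top far corner home [336.15850287 309.59550145] rear [314.62613653 317.53069933]
```

View pics/c16.png

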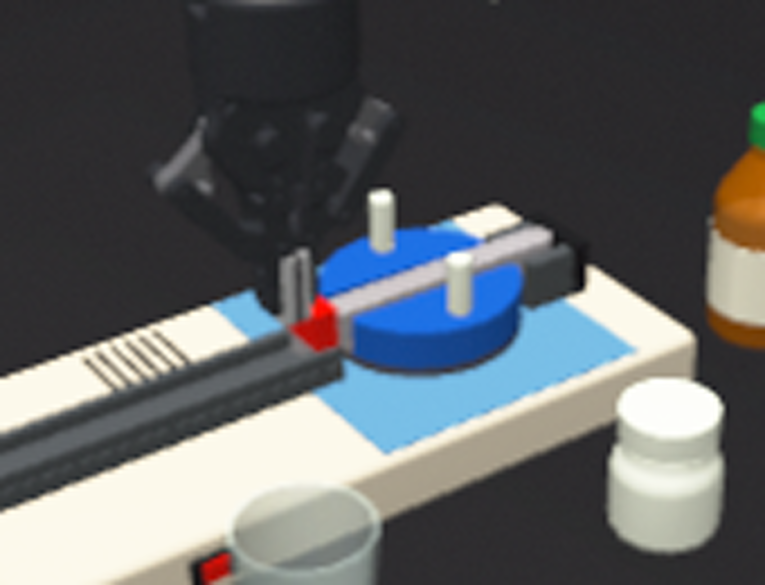

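The force rose to 12 N with no further motion, and the red corner sits at the predicted home pixel (336,310). I'll back off and check from above.

apply_moves(
  moves="1 0.1 0 0 0 0 0;1 0.1 0 0 0 0 0;1 0 0 -0.25 0 0 0;1 0 0 -0.25 0 0 0;1 0.28 0 0 0 0 0;1 0.28 0 0 0 0 0;1 0.28 0 0 0 0 0;1 0.28 0 0 0 0 0;1 0.28 0 0 0 0 0;1 0.28 0 0 0 0 0;1 0 0 0 0 0 0;1 0 0 0 0 0 0",
)

```text
t: 14.23
eef_pos: [0.4891, -0.1633, 0.1129]
tool_rot: [0.0, -0.63, 0.777, -0.0]
contact_force: [-0.5, 0.7, 0.1]
gripper_width: 0.0
```

```bash
python3 -c "
from h import *
np.set_printoptions(precision=4,suppress=True)
st()
p=imaging.read_camera('top')
save(p,'top17.png')
m=measure(p)
s=[x[2] for x in m['studs']];d=s[1]-s[0];print('slot from studs',(np.degrees(np.arctan2(d[1],d[0]))-90)%180)
r=m['red'][2]-D;print('red samp',r@u,r@v,'-> nose',r@u+.144)
for n in ['reagent_bottle','beaker','jar']:print(n,nets.spot_point(p,n)[0]['location'])
b=cv2.imread('pics/top17.png')[140:310,200:460]
cv2.imwrite('pics/c17.png',cv2.resize(b,None,fx=3,fy=3,interpolation=2))"
```

```text
t 14.23 P [ 0.4891 -0.1633  0.1129] samp [-0.2993 -0.0008  0.1129] grip 0.0 F [-0.5  0.7  0.1]
-x at deg 78.07 z [ 0.0008  0.0001 -1.    ]
slot from studs 78.28792462834042
red samp -0.06420498714935831 0.0010069036883766265 -> nose 0.07979501285064168
reagent_bottle [225.0, 202.3]Traceback (most recent call last):
  File "<string>", line 10, in <module>
    for n in ['reagent_bottle','beaker','jar']:print(n,nets.spot_point(p,n)[0]['location'])
                                                       ~~~~~~~~~~~~~~~~~~~~^^^
IndexError: list index out of range
```

```bash
python3 -c "
import cv2
b=cv2.imread('pics/top17.png')[140:310,200:460]
cv2.imwrite('pics/c18.png',cv2.resize(b,None,fx=3,fy=3,interpolation=2))"
```

```text
(no output)
```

View pics/c18.png

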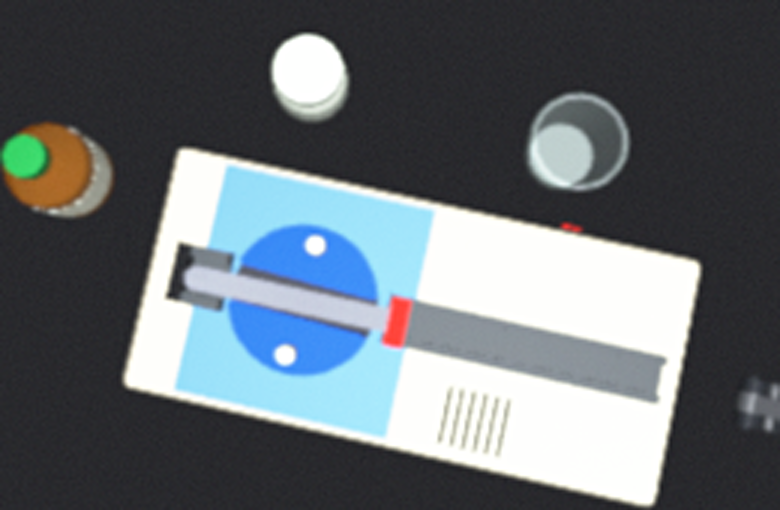

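The picture shows the bar's nose at the stop (crop 185,280) with the bar lying straight through the slot. Bottle, beaker and jar are at the same pixels as in the first picture, and the arm is clear.

```bash
python3 -c "
from station import bot
print(bot.hand_in())"
```

```text
the job is handed in; nothing more can be done
None
```

The turntable is locked: I turned the disc about 60° by one stud, then pushed the bar by its red end through the slot until it met the stop. I handed the job in at about 14 s of the 54 s allowed; no verdict was reported.

**Last checks:**
- **Bar:** the force rose to about 12 N with no further motion. From above, the nose measures about 80 mm beyond the disc's axis, where fully home is 80 mm. The bar's sideways offset is about 1 mm.
- **Disc:** before the push the slot was about 0.05 rad off the bar's line, with the bar still in its starting place. Afterwards the stud positions show it within about 0.01 rad.
- **Bottle, beaker and jar:** all three are at the same pixels in the first and last top pictures. The arm was clear of everything when I handed in.

**What disagreed:**
- **Fingertip height:** the tip appeared about 16 mm higher in the pictures than the reported tool position, so I set push heights from the pictures. Lowering it beside the guide to a reported 34 mm, below the 40 mm deck, met no contact. One later pass behind the block showed 5 N upwards, so I raised the tool 3.6 mm.
- **Finger thickness:** contact with the red block came several millimetres later than I had estimated. I finished the push by force and picture.
- **Networks:** the last detection pass found the bottle but returned nothing for the beaker, and it stopped before the jar. I checked all three by eye.

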